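# Back the feed ratchet off by one notch

### The job

The bar feed has advanced one notch too far. With a fingertip, swing the pawl up off the flat toothed wheel until it lies thrown back by itself, then push the wheel back exactly one notch (clockwise seen from above) by one of its upright studs, and tip the pawl down again so that it drops fully into the notch now under it. Only push, lightly: do not grip, pinch or lift anything, and leave the loose things lying about where they are.

Things in the scene. Friction and masses are not known exactly. Their poses are not given: they have to be found in the camera images.
- fixture: the feed ratchet, bolted to the bench: grey base plate 290 x 200 x 12 mm with a flat toothed wheel and a pawl. Origin at bench height on the wheel's axis; x points level from that axis to the pawl, z up. Plate spans x -105 to 185, y -100 to 100 mm. The pawl's cheek plates stand at x 105 to 131, |y| 11 to 19 mm, top 64 mm; a rest block for the lever at x 153 to 173 mm, top 46 mm.
- wheel (a joint): wheel angle, rad: near 0 at the start, grows counterclockwise seen from above (forward), falls clockwise (backward). One notch is 0.628 rad (10 teeth). At -0.628 the next gap is centred under the pawl; the pawl drops in fully within about 0.1 rad of that. Slight friction (0.12 N m): it stays where it is left. A lowered pawl blocks it from turning backward.
- wheel_axis (a point): point on the vertical axis of the wheel at the disc's top face, 30 mm above the bench. Steel disc of 170 mm diameter; 10 saw teeth stand 14 mm up along its rim, 68 to 85 mm from the axis, each with a steep face towards clockwise and a ramp towards counterclockwise, with flat gaps of 26 mm between them. A hub nut 28 mm across reaches 50 mm above the bench
- pawl (a joint): pawl angle, rad: 0 = down, beak fully in a gap; 1.57 = thrown right back. Pushing the lever arm away from the wheel lifts it; past about 0.8 rad it is over centre and falls back by its own weight to 1.57, lever lying level away from the wheel, nose arm upright. Pushing the upright nose arm towards the wheel past that point lets it fall to 0. Moves easily (about 1 N).
- pawl_pivot (a point): centre of the pawl's level pivot, 118 mm from the wheel's axis, 52 mm above the bench; does not move. The pawl is a steel L of two arms at right angles: when it is down the nose arm lies level towards the wheel's axis and the lever arm stands straight up; the pivot runs across, along the fixture's y
- lever_tip (a point): free end of the pawl's lever arm (18 mm wide, 10 mm thick), on its centre line, 55 mm from the pivot (107 mm above the bench when the pawl is down)
- nose_tip (a point): free end of the pawl's nose arm (14 mm wide, 10 mm thick, with a 9 mm wide beak under its end reaching 21 mm below the centre line), on its centre line, 47 mm from the pivot (99 mm above the bench when the pawl is thrown back)
- stud0 (a point): centre of the top of one of the wheel's four upright steel studs: 14 mm diameter, 52 mm from the wheel's axis, standing 45 mm above the wheel (top 75 mm above the bench). At the start it stands about 45 degrees counterclockwise (seen from above) of the direction from the wheel's axis to the pawl
- stud1 (a point): centre of the top of one of the wheel's four upright steel studs: 14 mm diameter, 52 mm from the wheel's axis, standing 45 mm above the wheel (top 75 mm above the bench). At the start it stands about 135 degrees counterclockwise (seen from above) of the direction from the wheel's axis to the pawl
- stud2 (a point): centre of the top of one of the wheel's four upright steel studs: 14 mm diameter, 52 mm from the wheel's axis, standing 45 mm above the wheel (top 75 mm above the bench). At the start it stands about 225 degrees counterclockwise (seen from above) of the direction from the wheel's axis to the pawl
- stud3 (a point): centre of the top of one of the wheel's four upright steel studs: 14 mm diameter, 52 mm from the wheel's axis, standing 45 mm above the wheel (top 75 mm above the bench). At the start it stands about 315 degrees counterclockwise (seen from above) of the direction from the wheel's axis to the pawl
- hexnut: loose steel hex nut, 26 mm across, 13 mm high, lying on a corner of the base plate beside the wheel; origin at the centre of its underside. Leave alone.
- spacer: loose brass spacer ring, 28 mm diameter, 30 mm high, standing on another corner of the base plate; origin at the centre of its underside. Leave alone.
- spanner: loose steel spanner 170 mm long, lying on the bench alongside the base plate; origin under its middle. Leave alone.
- screwdriver: loose screwdriver 200 mm long, black handle, lying on the bench to the left; origin under its middle. Leave alone.
- oiler: loose white plastic oil bottle, 60 mm diameter, 225 mm high with its thin spout, standing on the bench to the left; origin at the centre of its underside. Leave alone.
- brush: loose brush 200 mm long lying on the bench to the right; origin under its middle. Leave alone.
- shaft: loose steel shaft end, 34 mm diameter at the foot and 24 mm above, 110 mm high, standing on the bench to the right; origin at the centre of its underside. Leave alone.

How it is judged:
On the way, in this order (a step that is already met when the one before it is completed fails the run):
1. the pawl is thrown back, the wheel not yet moved (value of joint pawl above 1.3 rad and value of joint wheel between -0.25 and 0.25 rad), for 0.2 s.
2. the wheel is back by one notch, the pawl still thrown back (value of joint pawl above 1.3 rad and value of joint wheel between -0.758 and -0.498 rad), for 0.2 s.
At the end, for the whole second after the job is handed in: The pawl is down in a gap (joint below 0.08 rad), the wheel stands one notch back (within 0.13 rad of -0.628) and is at rest (value of joint pawl below 0.08 rad and value of joint wheel between -0.758 and -0.498 rad and velocity of joint wheel between -0.05 and 0.05 rad/s); the robot touches nothing.
It fails at once if the wheel was pushed back more than about one and a half notches (value of joint wheel below -0.95 rad).
It fails at once if the wheel was turned forward by half a notch (value of joint wheel above 0.314 rad).
It fails at once if the ratchet was pinched or pushed hard (fingers on it with over 30 N) (contact force between the fingers and fixture above 30 N).
It fails at once if a loose thing was lifted or shifted by more than 25 mm (distance of any of hexnut, spacer, spanner, screwdriver, oiler, brush, shaft from where it was at the start of the episode above 0.025 m).
It also fails if it takes over 64 s, if anything falls off the work surface, if the arm or the gripper's body presses on something with over 40 N, if the wrist force passes 120 N, or if a joint passes its speed limit or range.

### The arm

A 7-joint arm with a two-finger parallel gripper is mounted at the origin on the work surface. World frame = base frame: x ahead of the robot, y to its left, z up, the work surface at z = 0. Lengths are in m, angles in rad, forces in N, time in s.
With the tool pointing down it reaches from about 0.4 to 0.875 m from the base axis. Payload 19.3 kg.
Tool frame: the origin (TCP) lies at the centre of the arm's flange, where the gripper is bolted on; the fingertips stand 173 mm ahead of it and the grasp point (between the pads) lies 155 mm ahead of it (ctrl.grip_depth is the z of the grasp point in the tool frame, in m); z points along the fingers, x is the direction in which the jaws open and shut, and the axes are right-handed (so a half turn about z gives the same grasp; the last joint's range is limited). The gripper opens to 85 mm and grips with 20 to 120 N. Pads are 22 mm wide; open, the fingers measure 114 mm over their backs; the gripper's body (76 mm by 85 mm) begins 54 mm behind the grasp point. The pads swing forward as they close: fully open they stand 13 mm farther back than shut.
Start: joints at [-1.352, 0.521, -0.036, 1.599, 0.021, 1.021, -0.113], TCP at [0.178, 0.599, 0.405] pointing down, gripper open.
Joint ranges: [-2.91, 2.91], [-0.3, 2.13], [-1.5, 1.42], [0.17, 2.43], [-1.26, 4.41], [0.16, 1.93], [-2.52, 2.52]. Speed limits (rad/s): [1.89, 1.89, 2.39, 2.39, 3.01, 3.01, 3.01].

### API

Orientations are given as a unit quaternion [w, x, y, z].
In Python, from rig import ctrl, kin, vision, ticket gives the robot as it stands. Calls block until the motion is done:
- ctrl.reach(position, orientation): joint-space move of the TCP to a pose.
- ctrl.move_straight(position, rotation=None, speed=0.15, max_force=None): straight line of the TCP; rotation=None keeps the orientation; speed is the mean speed in m/s. With max_force (N) it stops when the force on the tool has changed by that much, and returns True; else False.
- ctrl.set_joints(angles): joint-space move.
- ctrl.grip(opening, force=None): finger opening in m; force is the grip in N (None keeps the last); returns when the fingers have stopped.
- ctrl.pause(seconds).
- kin.inverse_kinematics(position, orientation): joint angles nearest the present ones, or None.
- ctrl.sense(): the state.
- vision.camera(name): name is "side" or "top"; returns the picture (400x640x3 uint8, red, green, blue); there is no depth.
- vision.camera_params(name): a dict with "mtx" (3x3 intrinsics, pixels), "xyz" and "attitude" of the camera in the world. Camera axes: x right, y up, looking along -z (the intrinsics and any distortion apply to the point x, -y, -z); pixel columns grow to the right and rows downward; lengths in m; the calibration is good to about 2 mm. A picture is of the moment at which its call begins. camera_params takes no time and is no camera call.
A pose or a line that the arm cannot do raises ctrl.PlanningError and nothing moves.
- ticket.job_done(): hands the job in, once; it reports no verdict.
The state is a dict: "clock": time; "joint_pos": joint angles; "joint_vel": joint speeds; "joint_efforts": joint torques, N m; "tool_pos": TCP position; "eef_rot": TCP orientation; "contact_force": force on the tool from outside, world axes, zero at the start; "wrist_torque": the same for the moment, N m; "width": finger opening in m.
Only numpy, scipy, OpenCV 4.12 (cv2) and the standard library are available. Lean on these libraries where they do the work, as an engineer would, in place of code of your own. Each camera call takes 0.05 s, during which the arm holds its last target.

## Working session

There is one attempt and no reset: what is moved stays moved. The work goes in short steps, each a Python script; the robot and the scene stay as the last script left them, time stands still between calls to the robot, and variables do not carry over. Pictures are saved under pics/ and viewed, and the job is handed in when it is done.

```bash
ls; mkdir -p pics; python3 - <<'E'
from rig import ctrl,kin,vision,ticket
import cv2
for n in("side","top"):
    im=vision.camera(n); cv2.imwrite(f"pics/{n}0.png",im[:,:,::-1]); print(n,vision.camera_params(n))
s=ctrl.sense(); print(s["clock"],s["tool_pos"],s["eef_rot"],s["width"],ctrl.grip_depth)
E
```

```text
pics
side {'mtx': array([[411.07681625,   0.        , 318.59769106],
       [  0.        , 411.07681625, 199.10330362],
       [  0.        ,   0.        ,   1.        ]]), 'xyz': array([ 0.17700124, -0.80494543,  0.82725327]), 'attitude': array([ 0.89006463,  0.40796666, -0.08566691, -0.18441622])}
top {'mtx': array([[517.13824625,   0.        , 312.37607693],
       [  0.        , 517.13824625, 200.18486176],
       [  0.        ,   0.        ,   1.        ]]), 'xyz': array([ 0.24302167, -0.02471475,  1.78016432]), 'attitude': array([ 0.71120518,  0.05320343, -0.05951465, -0.69843725])}
0.1 [0.17800542 0.59900122 0.40419004] [ 3.36005294e-04  8.01505778e-01  5.97986820e-01 -3.71738210e-04] 0.08550244065604876 0.1547
```

View pics/side0.png

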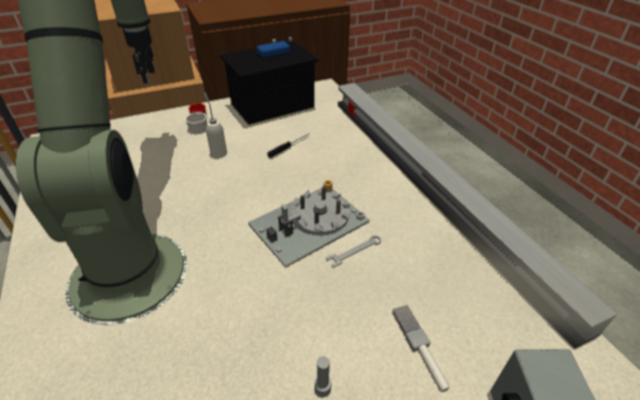

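View pics/top0.png

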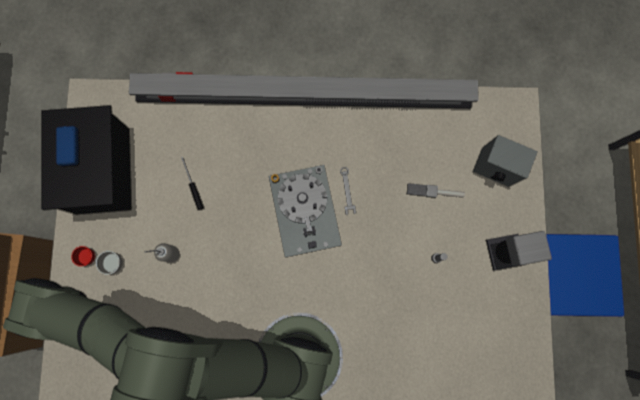

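```bash
cat > h.py <<'E'
import numpy as np, cv2
from scipy.spatial.transform import Rotation as R
from rig import ctrl,kin,vision,ticket
P={n:vision.camera_params(n) for n in("side","top")}
def rot(n):
    q=P[n]["attitude"]; return R.from_quat([q[1],q[2],q[3],q[0]]).as_matrix()
def proj(n,X):
    c=(np.atleast_2d(X)-P[n]["xyz"])@rot(n); c=c*[1,-1,-1]
    p=c@P[n]["mtx"].T; return p[:,:2]/p[:,2:]
def ray(n,uv):
    d=np.linalg.solve(P[n]["mtx"],np.array([uv[0],uv[1],1.]))*[1,-1,-1]
    return P[n]["xyz"],rot(n)@d
def onplane(n,uv,z):
    o,d=ray(n,uv); return o+d*(z-o[2])/d[2]
def crop(n,name,x0,y0,w,h,s=5,im=None,marks=()):
    if im is None: im=vision.camera(n)
    c=cv2.resize(im[y0:y0+h,x0:x0+w,::-1].copy(),None,fx=s,fy=s,interpolation=cv2.INTER_CUBIC)
    for k in range(0,w,20): cv2.putText(c,str(x0+k),(k*s,10),0,.35,(0,0,255),1); cv2.line(c,(k*s,12),(k*s,16),(0,0,255),1)
    for k in range(0,h,20): cv2.putText(c,str(y0+k),(0,k*s+4),0,.35,(0,0,255),1)
    for u,v in marks: cv2.drawMarker(c,(int((u-x0+.5)*s),int((v-y0+.5)*s)),(0,255,0),cv2.MARKER_CROSS,12,1)
    cv2.imwrite(f"pics/{name}.png",c); return im
E
python3 - <<'E'
from h import *
a=cv2.imread("pics/top0.png")[:,:,::-1];b=cv2.imread("pics/side0.png")[:,:,::-1]
crop("top","topc0",260,155,100,110,5,a); crop("side","sidec0",240,170,140,100,5,b)
E
```

```text
(no output)
```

View pics/topc0.png

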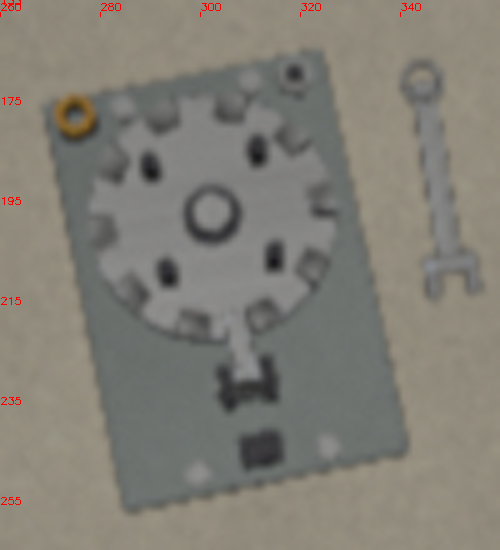

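View pics/sidec0.png

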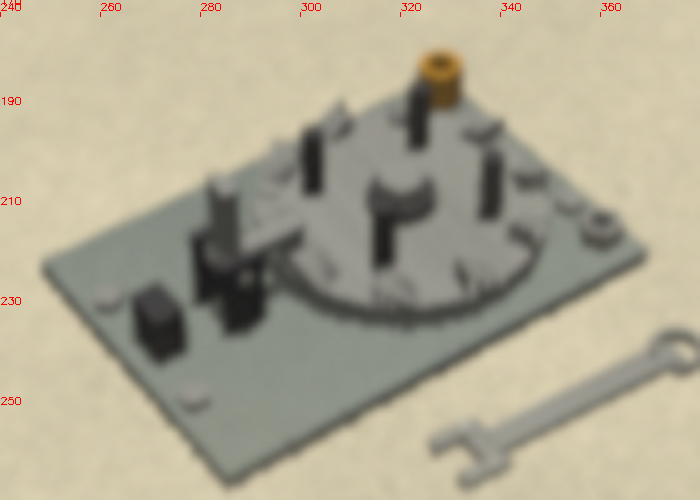

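```bash
python3 - <<'E'
from h import *
a=cv2.imread("pics/top0.png")[:,:,::-1].astype(int)
m=((a[:,:,0]-a[:,:,2])<15).astype(np.uint8); 
w=np.zeros_like(m); w[158:265,262:332+14]=1
m=m*w; m=cv2.morphologyEx(m,cv2.MORPH_OPEN,np.ones((3,3)))
n,l,st,_=cv2.connectedComponentsWithStats(m); k=1+np.argmax(st[1:,4]); print(st[k])
c=max(cv2.findContours((l==k).astype(np.uint8),0,2)[0],key=cv2.contourArea)
h=cv2.convexHull(c)[:,0]; W=np.array([onplane("top",p,0.012) for p in h])[:,:2].astype(np.float32)
r=cv2.minAreaRect(W*1000); print(r); bp=cv2.boxPoints(r)/1000; print(bp)
# hub: top z .05 at px ; studs dark blobs
print("hub",onplane("top",(302,197.3),.05))
for p in [(290,188),(311.5,185),(315,206),(293.2,209.3)]: print(onplane("top",p,.060))
# side
b=cv2.imread("pics/side0.png")[:,:,::-1]
for p in [(249,223.6),(286,267),(369.6,220)]: print("sidecorner",onplane("side",p,.012))
print("lever side tip z.107",onplane("side",(284.3,206),.107))
E
```

```text
[ 270  165   72   92 4809]
((493.042236328125, -11.353683471679688), (292.4206237792969, 201.785400390625), 12.82738208770752)
[[ 0.3280812   0.05456027]
 [ 0.3728805  -0.14218923]
 [ 0.6580033  -0.07726763]
 [ 0.613204    0.11948187]]
hub [ 0.53086203 -0.00242983  0.05      ]
[0.56029243 0.03864671 0.06      ]
[ 0.57201168 -0.0338429   0.06      ]
[ 0.50037168 -0.04687483  0.06      ]
[0.48778931 0.02614916 0.06      ]
sidecorner [0.33149771 0.04347791 0.012     ]
sidecorner [ 0.37358956 -0.14746462  0.012     ]
sidecorner [ 0.65342028 -0.07932585  0.012     ]
lever side tip z.107 [ 0.41743539 -0.02788533  0.107     ]
```

```bash
cat >> h.py <<'E'
F0=np.array([0.5320,-0.0025]); TH=np.deg2rad(180+12.83)
xh=np.array([np.cos(TH),np.sin(TH)]); yh=np.array([-xh[1],xh[0]])
def fx(x,y,z): # fixture mm -> world
    return np.r_[F0+(x*xh+y*yh)/1000,z/1000]
TIP=0.173
def tcp(x,y,ztip): return fx(x,y,ztip)+[0,0,TIP]
def quat(ydir): # tool down, tool y along world angle ydir
    a=(ydir+np.pi/2)/2; return np.array([0,np.cos(a),np.sin(a),0])
Q1=quat(TH-np.pi)
def st():
    s=ctrl.sense(); print("t",round(s["clock"],2),"tcp",np.round(s["tool_pos"],4),"F",np.round(s["contact_force"],1),"w",round(s["width"],4)); return s
E
python3 - <<'E'
from h import *
ctrl.grip(0.0,20)
p=ctrl.sense()["tool_pos"].copy(); p[2]=.50
ctrl.move_straight(p,speed=.3)
ctrl.reach(tcp(88,0,240),Q1); st()
im=vision.camera("side"); m=[proj("side",tcp(88,0,240)-[0,0,TIP])[0],proj("side",fx(118,0,107))[0],proj("side",fx(0,0,50))[0]]
print(m)
crop("side","s1",200,80,160,150,4,im,m)
a=cv2.imread("pics/top0.png")[:,:,::-1]
m=[proj("top",fx(52*np.cos(t),52*np.sin(t),75))[0] for t in np.deg2rad([45,135,225,315])]+[proj("top",fx(118,0,107))[0],proj("top",fx(0,0,50))[0],proj("top",fx(163,0,46))[0]]
crop("top","t1",260,155,100,110,5,a,m)
E
```

```text
t 3.76 tcp [ 0.4464 -0.0215  0.413 ] F [ 1.2 -0.1  0.7] w -0.0004
[array([291.69842299, 160.96789339]), array([284.23045159, 206.23874378]), array([320.19208809, 204.90705601])]
```

View pics/s1.png

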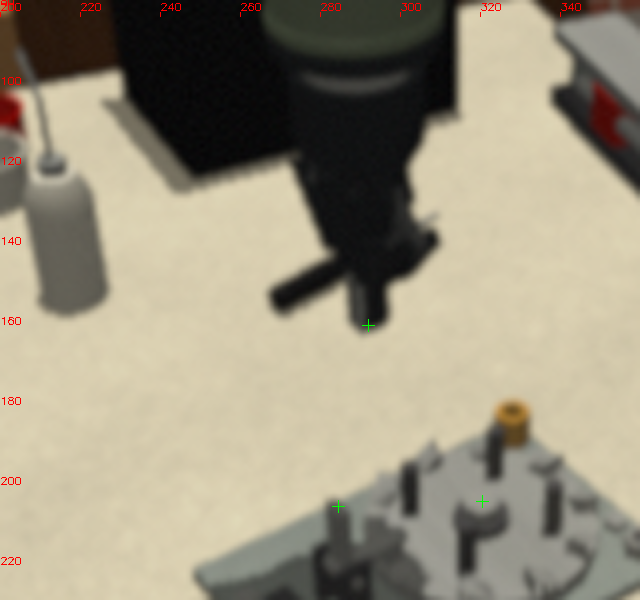

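View pics/t1.png

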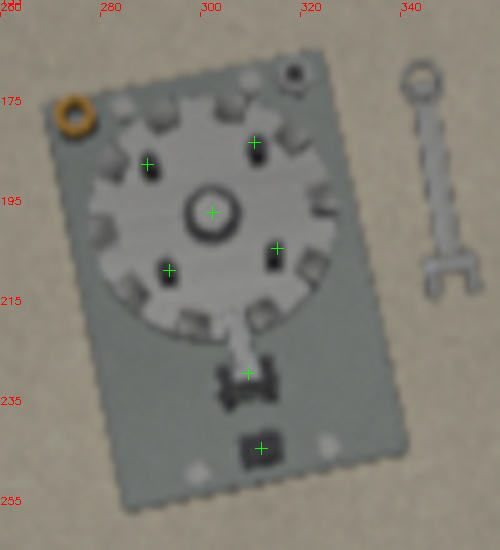

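```bash
python3 - <<'E'
from h import *
s=st(); print(s["eef_rot"],Q1)
T=s["tool_pos"]; q=s["eef_rot"]; M=R.from_quat([q[1],q[2],q[3],q[0]]).as_matrix(); print(np.round(M,3))
im=vision.camera("side")
pts=[T+M@np.array(v) for v in [(0,0,.173),(.05,0,.13),(-.05,0,.13),(0,.05,.13),(0,-.05,.13)]]
print(np.round([proj("side",p)[0] for p in pts],1))
im=np.clip(im.astype(float)*2.2,0,255).astype(np.uint8)
crop("side","s2",250,100,80,75,9,im,[proj("side",p)[0] for p in pts])
im=vision.camera("top"); im=np.clip(im.astype(float)*2,0,255).astype(np.uint8)
crop("top","t2",240,150,150,120,5,im)
E
```

```text
t 3.81 tcp [ 0.4464 -0.0215  0.413 ] F [-0.   0.5 -0.2] w -0.0
[-1.16466973e-05  6.23365343e-01  7.81930719e-01 -7.93344971e-06] [0.         0.62367497 0.78168378 0.        ]
[[-0.223  0.975 -0.   ]
 [ 0.975  0.223  0.   ]
 [ 0.    -0.    -1.   ]]
[[291.7 160.8]
 [279.7 137. ]
 [302.9 155.8]
 [308.1 139.4]
 [273.  153.1]]
```

View pics/s2.png

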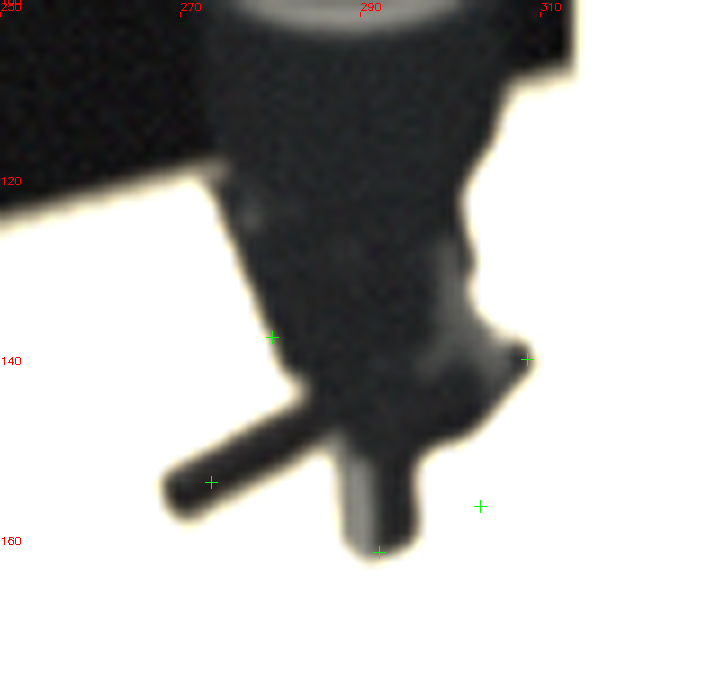

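View pics/t2.png

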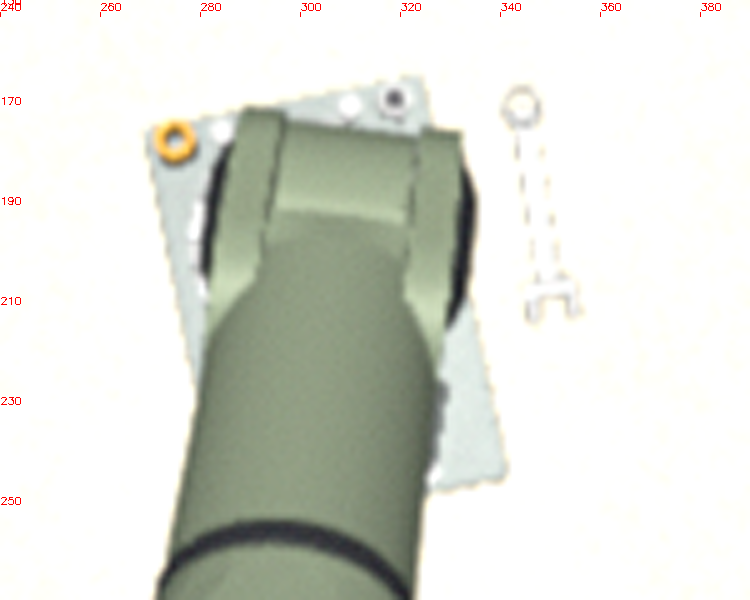

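```bash
python3 - <<'E'
from h import *
ctrl.grip(0.085)
s=st(); T=s["tool_pos"]; q=s["eef_rot"]; M=R.from_quat([q[1],q[2],q[3],q[0]]).as_matrix()
im=vision.camera("side")
pts=[T+M@np.array(v) for v in [(0,0,.16),(.0425,0,.16),(-.0425,0,.16),(0,.0425,.16),(0,-.0425,.16)]]
print(np.round([proj("side",p)[0] for p in pts],1))
im=np.clip(im.astype(float)*2.2,0,255).astype(np.uint8)
crop("side","s3",250,100,80,75,9,im,[proj("side",p)[0] for p in pts])
ctrl.grip(0.0); st()
E
```

```text
t 4.69 tcp [ 0.4462 -0.022   0.413 ] F [0.3 0.4 0. ] w 0.085
[[291.5 156.6]
 [282.1 148.7]
 [301.4 164.9]
 [305.8 150.8]
 [276.6 162.6]]
t 5.51 tcp [ 0.4462 -0.022   0.413 ] F [-0.4 -0.6 -0.9] w -0.0005
```

View pics/s3.png

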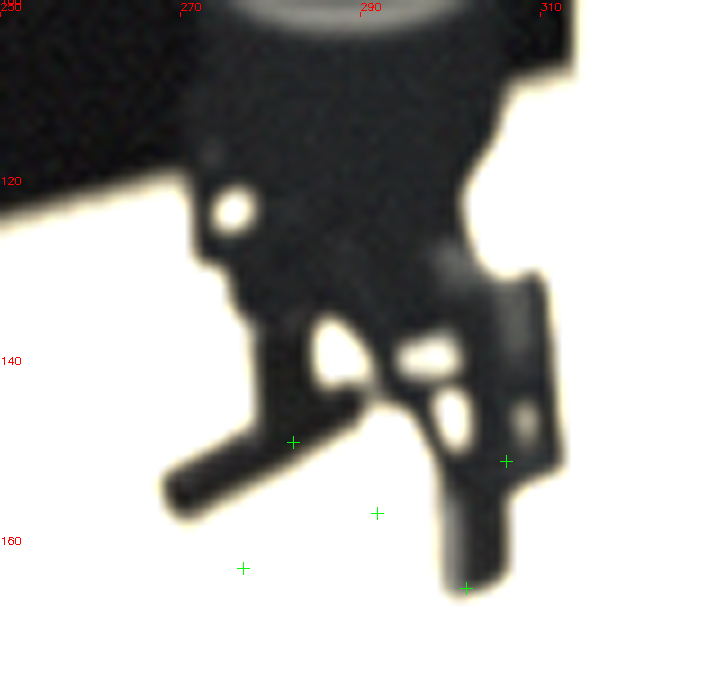

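```bash
python3 - <<'E'
from h import *
ctrl.move_straight(tcp(86,0,130),speed=.25)
ctrl.move_straight(tcp(86,0,79),speed=.1); st()
print(ctrl.move_straight(tcp(106,0,79),speed=.06,max_force=12)); st()
print(ctrl.move_straight(tcp(146,0,79),speed=.06,max_force=12)); st()
im=vision.camera("side"); crop("side","s4",240,150,140,110,5,im)
E
```

```text
t 6.76 tcp [ 0.4484 -0.0217  0.2527] F [-0.6  0.3 -0.2] w 0.0
False
t 7.24 tcp [ 0.4286 -0.0261  0.2522] F [0.1 0.6 0.6] w 0.0003
False
t 8.06 tcp [ 0.3899 -0.0349  0.2521] F [-0.   0.5  0.1] w -0.0001
```

View pics/s4.png

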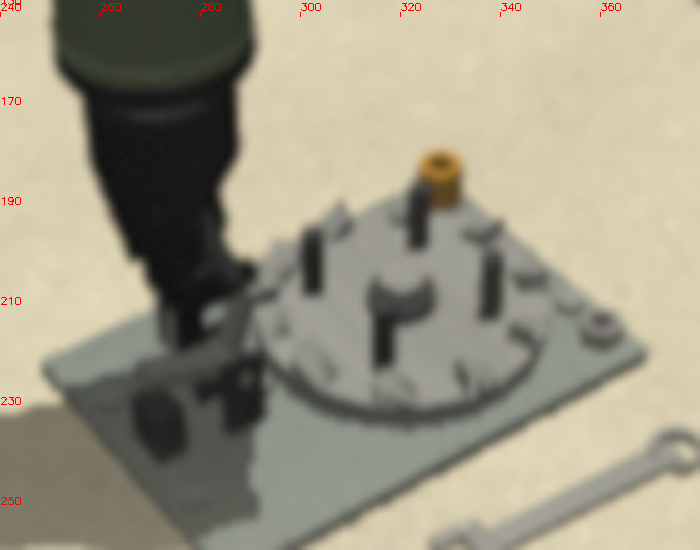

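```bash
cat >> h.py <<'E'
PM=np.deg2rad(117.); QS=quat(TH+PM-np.pi/2-np.pi)
def sp(s,r,z):
    t=np.array([np.sin(PM),-np.cos(PM)]); rr=np.array([np.cos(PM),np.sin(PM)])
    v=s*t+r*rr; return tcp(v[0],v[1],z)
E
python3 - <<'E'
from h import *
ctrl.move_straight(tcp(146,0,150),speed=.2)
ctrl.reach(sp(-44,50,150),QS); st()
im=vision.camera("side"); crop("side","s5",240,130,140,120,5,im)
E
```

```text
t 9.47 tcp [ 0.5969 -0.0132  0.322 ] F [-0.4 -0.1 -0.1] w 0.0002
```

View pics/s5.png

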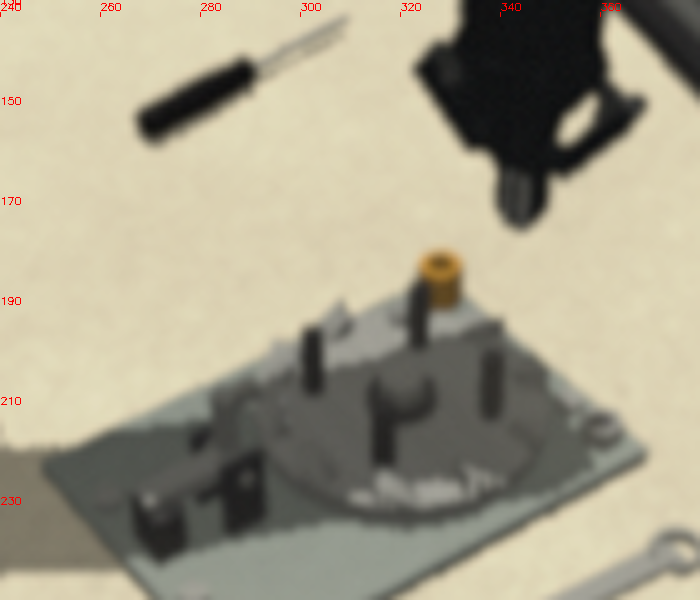

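```bash
python3 - <<'E'
from h import *
ctrl.move_straight(sp(-44,50,58),speed=.15); st()
print(ctrl.move_straight(sp(-34,50,58),speed=.04,max_force=12)); st()
print(ctrl.move_straight(sp(-10,50,58),speed=.04,max_force=12)); st()
print(ctrl.move_straight(sp(-4,50,58),speed=.02,max_force=12)); st()
ctrl.pause(.3)
im=vision.camera("side"); crop("side","s6",240,150,140,110,5,im)
ctrl.move_straight(sp(-16,50,58),speed=.1)
ctrl.move_straight(sp(-16,50,150),speed=.2)
ctrl.reach(tcp(145,0,150),Q1); st()
im=vision.camera("side"); crop("side","s7",240,150,140,110,5,im)
im=vision.camera("top"); crop("top","t7",260,155,100,110,5,im)
E
```

```text
t 10.28 tcp [ 0.598  -0.0128  0.2319] F [0.7 0.5 1.8] w -0.0
False
t 10.68 tcp [ 0.5901 -0.0194  0.2314] F [-0.4  0.2  0.4] w 0.0002
False
t 11.43 tcp [ 0.5716 -0.0344  0.2308] F [ 0.1 -0.3 -0.7] w 0.0003
False
t 11.88 tcp [ 0.567  -0.0386  0.231 ] F [0.5 0.1 0.5] w -0.0001
t 13.88 tcp [ 0.3909 -0.0346  0.3229] F [ 0.9  0.4 -0.2] w 0.0001
```

View pics/s6.png

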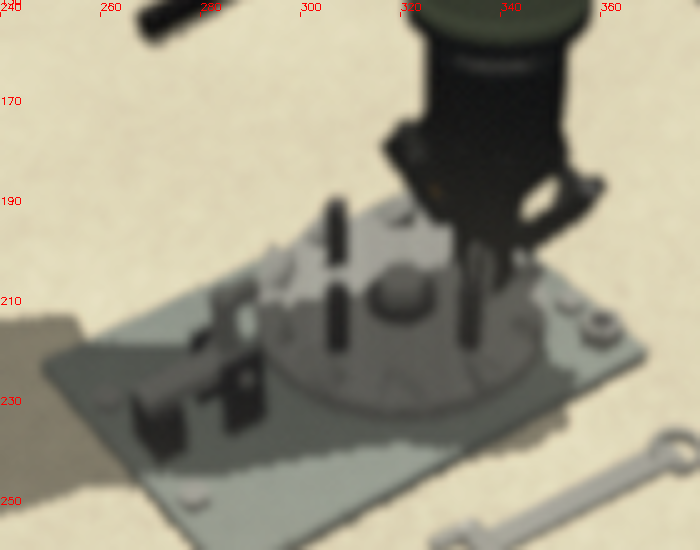

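View pics/s7.png

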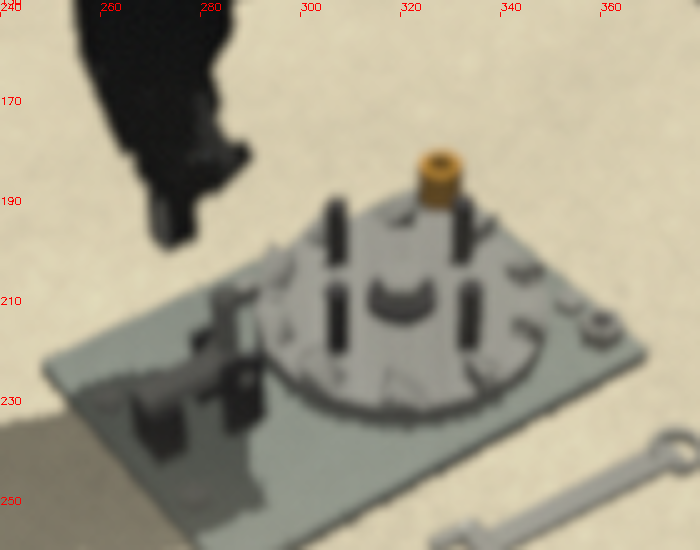

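View pics/t7.png

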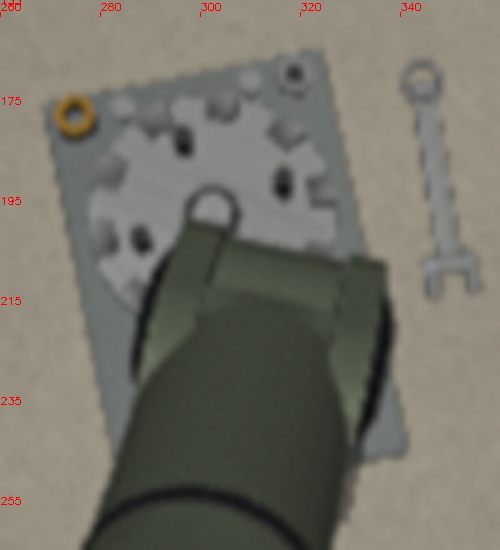

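```bash
python3 - <<'E'
from h import *
# stud centroids by dark mask inside small windows, crop pictures (scale 5)
def blobs(f,x0,y0,win,thr):
    im=cv2.imread(f,0); out=[]
    for (u,v) in win:
        X,Y=int((u-x0)*5),int((v-y0)*5); w=im[Y-22:Y+22,X-16:X+16]
        ys,xs=np.where(w<thr); out.append(((xs.mean()+X-16)/5+x0-.5,(ys.mean()+Y-22)/5+y0-.5,len(xs)))
    return out
def ang(n,b,z):
    r=[]
    for u,v,k in b:
        p=onplane(n,(u,v),z)[:2]-F0; r.append((np.rad2deg(np.arctan2(p[1],p[0])-TH)%360,np.hypot(*p)*1000,k))
    return np.round(r,1)
print(ang("top",blobs("pics/topc0.png",260,155,[(290,188),(311.5,185),(315,206.5),(293.2,209.3)],70),.055))
print(ang("top",blobs("pics/t7.png",260,155,[(296.5,183),(316.5,192),(288,203)],70),.055))
print(ang("side",blobs("pics/sidec0.png",240,170,[(302,201.5),(323,192.5),(338,207),(316.5,217)],75),.053))
print(ang("side",blobs("pics/s7.png",240,150,[(307,196),(332,196),(333.5,212.5),(307.5,213)],75),.053))
E
```

```text
[[223.5  51.6 308. ]
 [132.2  50.8 340. ]
 [ 40.9  52.2 308. ]
 [312.9  52.5 292. ]]
[[191.2  51.4 322. ]
 [ 99.1  50.9 328. ]
 [281.2  52.3 270. ]]
[[309.2  54.2 794. ]
 [224.3  55.9 846. ]
 [132.4  50.7 722. ]
 [ 41.5  51.3 913. ]]
[[280.5  53.9 743. ]
 [191.4  52.  802. ]
 [102.1  49.2 719. ]
 [  7.5  50.9 741. ]]
```

```bash
python3 - <<'E'
from h import *
print(sp(-4,50,58))
ctrl.reach(sp(-16,50,150),QS)
ctrl.move_straight(sp(-16,50,58),speed=.2)
print(ctrl.move_straight(sp(-2.2,50,58),speed=.03,max_force=12)); ctrl.pause(.2);st(); print(sp(-2.2,50,58))
ctrl.move_straight(sp(-16,50,58),speed=.1)
ctrl.move_straight(sp(-16,50,150),speed=.2)
ctrl.reach(tcp(145,0,150),Q1); st()
im=vision.camera("side"); crop("side","s8",240,150,140,110,5,im)
im=vision.camera("top"); crop("top","t8",260,155,100,110,5,im)
def blobs(f,x0,y0,win,thr):
    im=cv2.imread(f,0); out=[]
    for (u,v) in win:
        X,Y=int((u-x0)*5),int((v-y0)*5); w=im[Y-22:Y+22,X-16:X+16]
        ys,xs=np.where(w<thr); out.append(((xs.mean()+X-16)/5+x0-.5,(ys.mean()+Y-22)/5+y0-.5,len(xs)))
    return out
for b in blobs("pics/t8.png",260,155,[(296.5,183),(316.5,192),(288,203)],70):
    p=onplane("top",b[:2],.055)[:2]-F0; print(np.rad2deg(np.arctan2(p[1],p[0])-TH)%360,b[2])
E
```

```text
[ 0.56709739 -0.03833537  0.231     ]
False
t 16.16 tcp [ 0.5657 -0.0395  0.2309] F [-0.7  0.3  0.5] w 0.0002
[ 0.56571508 -0.03948829  0.231     ]
t 17.82 tcp [ 0.3908 -0.0346  0.3228] F [0.1 0.1 0.2] w -0.0003
189.29769205328307 360
96.84999674549283 319
278.94808709608446 274
```

View pics/s8.png

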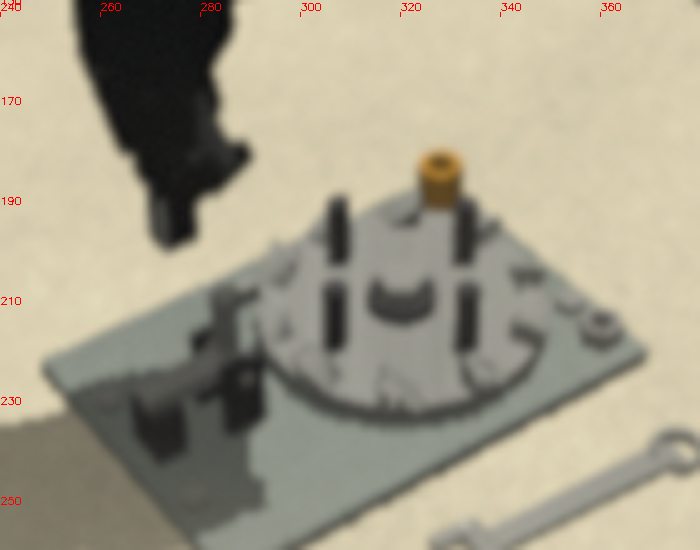

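```bash
python3 - <<'E'
from h import *
ctrl.move_straight(tcp(145,0,79),speed=.15); st()
print(ctrl.move_straight(tcp(89,0,79),speed=.07,max_force=12)); ctrl.pause(.2); st()
im=vision.camera("side"); crop("side","s9",240,150,140,110,5,im)
E
```

```text
t 18.55 tcp [ 0.3909 -0.0349  0.2522] F [-0.2 -0.5  0.7] w 0.0002
False
t 19.7 tcp [ 0.445  -0.0223  0.252 ] F [-1.   0.7 -0.4] w 0.0002
```

View pics/s9.png

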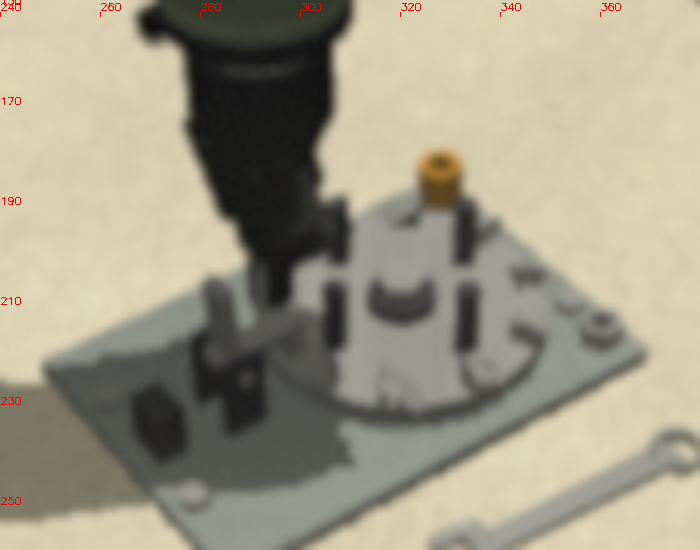

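```bash
python3 - <<'E'
from h import *
ctrl.move_straight(tcp(89,0,200),speed=.2)
p=tcp(89,0,240); ctrl.reach(p+[0.0,.25,.1],Q1); st()
im=vision.camera("side"); crop("side","s10",270,190,60,50,12,im)
b=cv2.imread("pics/side0.png")[:,:,::-1]; crop("side","s10b",270,190,60,50,12,b)
im=vision.camera("top"); crop("top","t10",260,155,100,110,5,im)
A=cv2.imread("pics/s10.png");B=cv2.imread("pics/s10b.png"); cv2.imwrite("pics/cmp.png",cv2.resize(np.vstack([A[:500],B[:500]]),None,fx=.6,fy=.6))
E
```

```text
t 21.62 tcp [0.4455 0.2266 0.5122] F [ 0.7 -0.8  0.4] w -0.0002
```

View pics/cmp.png

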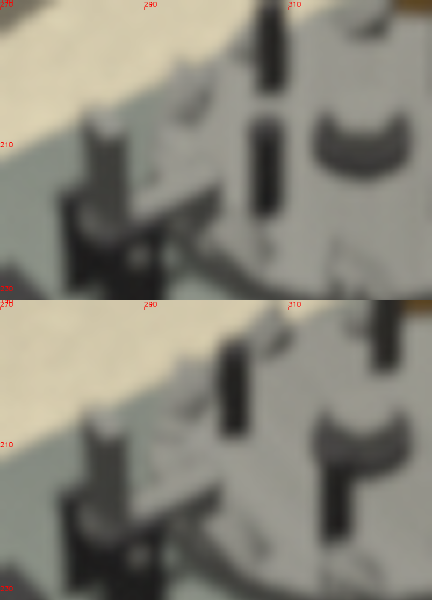

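View pics/t10.png

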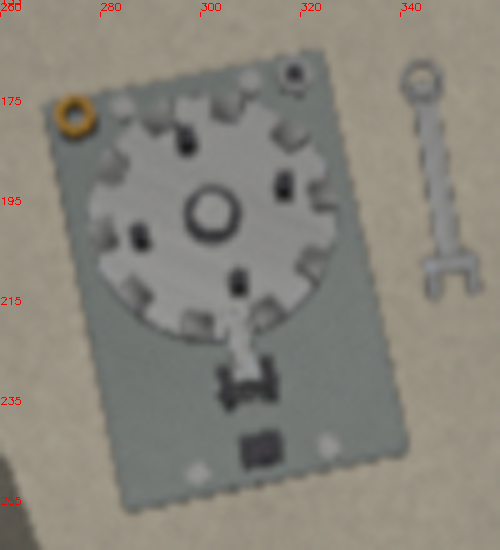

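```bash
python3 - <<'E'
from h import *
ticket.job_done(); st()
E
```

```text
the job is handed in; nothing more can be done
the job is handed in; nothing more can be done
```

The job is handed in at about 22 s on the robot clock, with the wheel pushed back one notch and the pawl down in the new gap.

- **What I did:** With the closed fingertips I pushed the lever over until the pawl lay thrown back. I then pushed stud1 clockwise in two strokes and tipped the upright nose arm back towards the wheel.
- **Wheel angle:** After the first stroke it measured about -0.57 to -0.60 rad, so I added a second nudge of 1.8 mm. The final top-view measurement was -0.60 rad relative to the start picture and -0.64 rad against the fixture frame. These differ by about 0.04 rad, and both are within the limits (target -0.628). I took these numbers before the pawl was tipped down. The studs looked unmoved in the pictures afterwards, but I did not measure them again.
- **Pawl:** The last side picture shows the lever and nose where they were at the start, to within about half a pixel (roughly 0.02 rad).
- **Pushes and clearance:** No push tripped the 12 N stop. The spacer, hex nut and spanner look unmoved in the last top-view crop, and I did not check the other loose things again. The arm stood clear of everything when I handed in.

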